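# Unlatch the condiment case and set out the salt mill

## Task

Set out the salt mill for the table: draw the orange keeper of the travelling case fully aside, then swing the clasp open, lift the lid fully open, take out the salt mill and stand it upright on the wooden serving board, without dropping it. Leave the spice jar in the case, the tin and the lemon undisturbed, and the case open.

Things in the scene. Friction and masses are not known exactly. Their poses are not given: they have to be found in the camera images.
- case: Dark blue hard case fixed to the worktop: base 150 (x) x 220 (y) x 50 mm with foam insert, lid on top (closed height 72). Origin: centre of its underside; x from its front face (with the latch; it looks to the board) to its hinged back, z up. The mill lies along x at y -45; a jar at y +63. Foam top z = 46; finger bay across the mill's middle: x -18 to 18, y -105 to 12, floor z = 10.
- keeper (a joint): Slide of the keeper, m: 0 = home, its flat steel bar lies across the front of the clasp and the clasp cannot swing; grows as it is drawn to the case's +y; 0.040 = end stop; from 0.036 on the bar is clear of the clasp. Rubs with about 4 N (varies), stays where it is left.
- keeper_tab (a point): Grip point on the keeper's upright orange tab: 12 mm wide along the case's y, 15 mm thick along x; the point lies 10 mm below its top edge, in mid thickness. Case frame when home: (-110, -6, 74) mm. At least 35 mm free on both sides along y.
- clasp (a joint): Swing of the clasp, rad: 0 = upright, hooked over the lid's striker; grows as its top swings forward (case -x), away from the lid; stop at 1.3; clear of the lid beyond 0.5. Friction hinge, about 2 N at the grip; stays where it is left.
- clasp_grip (a point): Grip point on the clasp's black upright grip: 24 mm wide along the case's y, 9 mm thick along x; the point lies 11 mm below its top edge and turns with the clasp. Case frame when closed: (-90.5, -60, 96) mm. The clasp's hinge line runs along the case's y through (-77, -60, 22) mm.
- lid (a joint): Angle of the lid, rad: 0 = closed, grows as its front edge rises; stop at 1.75. Stiff friction hinge (about 3 N at the lug): the lid stays at any angle. Held shut by the clasp.
- lug (a point): Grip point on the lid's black pull lug, which sticks out 26 mm forward of the lid's front edge at its left end: 16 mm wide along the case's y, 26 mm tall; the point is 11 mm behind its front end and 8 mm below its top, and turns with the lid. Case frame when closed: (-90, 85, 73) mm. The lid's hinge line runs along the case's y through (75, 0, 50) mm.
- mill: Small salt mill, clear body with grey cap, 44 mm across, 90 mm tall (cap 34 across, from 74 up), 0.1 kg. Origin: centre of its foot; z from foot to cap. Starts lying in the case, axis at case z = 32, foot at x -45, cap at x +45. Only an upright tool fits the bay, so it comes out lying; lay it down, take it again with a tilted tool, stand it up. Lying on a flat it slopes 0.1 rad, cap down.
- spice_jar: Spice jar with a black cap, 44 mm across and 105 long, lying in the case's other well; origin at the centre of its foot. Stays there.
- board: Wooden serving board 170 (x) x 170 (y) x 15 mm, fixed to the worktop, empty, with a 44 mm wide handle that sticks out 55 mm at its +y side. Origin: centre of the underside of the square part; z up.
- tin: Low tin can, 86 mm across, 40 mm tall, standing behind the board; origin at the centre of its underside.
- lemon: Lemon 83 x 58 x 58 mm lying behind the board; origin at the centre of its underside.

How it is judged:
On the way, in this order (a step that is already met when the one before it is completed fails the run):
1. the keeper is drawn clear of the clasp while the clasp is still closed (value of joint keeper above 0.034 m and value of joint clasp below 0.25 rad), for 0.1 s.
2. the clasp is swung clear of the lid, the lid still closed (value of joint clasp above 0.5 rad and value of joint lid below 0.15 rad), for 0.1 s.
3. the lid is open (value of joint lid above 1.1 rad), for 0.2 s.
At the end, for the whole second after the job is handed in: The mill stands upright (0.1 rad) and at rest on the board, the centre of its foot at least 5 mm inside the edges; the lid stands open beyond 1.0 rad; the spice jar lies in the case; jar, tin and lemon are within 30 mm of where they were (angle between mill's own z axis and vertical below 0.1 rad and z of mill in the frame of board between 0.01 and 0.02 m and x of mill in the frame of board between -0.08 and 0.08 m and y of mill in the frame of board between -0.08 and 0.08 m and linear speed of mill below 0.02 m/s and value of joint lid above 1 rad and z of spice_jar in the frame of case below 0.045 m and distance of each of spice_jar, tin, lemon from where it was at the start of the episode below 0.03 m); the robot touches nothing.
It fails at once if the mill is dropped or thrown (faster than 1.2 m/s) (linear speed of mill above 1.2 m/s).
It fails at once if the tin or the lemon is knocked more than 60 mm away (distance of any of tin, lemon from where it was at the start of the episode above 0.06 m).
It also fails if it takes over 72 s, if anything falls off the work surface, if the arm or the gripper's body presses on something with over 40 N, if the wrist force passes 120 N, or if a joint passes its speed limit or range.

## Robot

A 6-joint arm with a two-finger parallel gripper is mounted at the origin on a cart in front of the work surface, level with it; the furniture and walls round the work are solid. World frame = base frame: x ahead of the robot, y to its left, z up, the work surface at z = 0. Lengths are in m, angles in rad, forces in N, time in s.
With the tool pointing down it reaches from about 0.35 to 0.775 m from the base axis. Payload 5.5 kg.
Tool frame: the origin (TCP) lies at the very end of the fingers, on their centre line; the grasp point (between the pads) lies 19 mm behind it; z points along the fingers, y is the line along which they close (so a half turn about z gives the same grasp; the last joint's range is limited). The gripper opens to 85 mm and grips with 20 to 120 N. Pads are 22 mm wide; open, the fingers measure 114 mm over their backs; the gripper's body (76 mm by 85 mm) begins 54 mm behind the grasp point. The pads swing forward as they close: fully open they stand 13 mm farther back than shut.
Start: joints at [-1.252, 0.313, 0.046, 1.304, 0, 1.431], TCP at [0.255, -0.516, 0.198] pointing down, gripper open.
Joint ranges: [-2.76, 2.76], [-0.86, 1.69], [-1.03, 1.26], [-2.2, 2.34], [-1.47, 1.5], [-3.14, 3.14]. Speed limits (rad/s): [2.57, 2.57, 3.14, 3.14, 3.14, 3.14].

## Interface

Orientations are given as a unit quaternion [w, x, y, z].
In Python, from workcell import get_state, read_camera, hand_in gives the robot as it stands.
- The arm moves only by the tool send_rows, never from a script. Its argument "increments" is a list of rows, each an object of numbers: "dx", "dy", "dz": the shift along the world's x, y, z in units of 25 mm (1.0 is 25 mm); "roll": the turn about the world's z in units of 8 degrees (1.0 is 8 degrees); "claw": the opening, from -1 (shut) to 1 (fully open). In form: [{"dx": .., "dy": .., "dz": .., "roll": .., "claw": ..}, ...]. A call has exactly 5 rows; each row is the pose to reach, as a shift and turn from the pose commanded when the call began; what a row does not reach only later rows make up. A row lasts 1/8 s, in which the tool goes at most 62.5 mm and 10.7 degrees, less where a joint would pass 70% of its speed; a pose out of reach is approached as far as the arm can. A call with a gripper value outside its range is refused whole. The fingers move at their own pace and stop on an object; "grip_force" is the grip in N (left out, the last holds). Time passes only in rows, so rows that repeat a pose let the fingers close, or fill a call up. It gives the time, the measured TCP pose, the force, the opening and the grip force at its end, in the units of the state.
- get_state(): the state, without advancing time (a new reading comes with each control period).
- read_camera(name): name is "scene" or "top" or "wrist"; returns a dict with "image" (400x640x3 uint8, blue, green, red), "fx", "fy", "cx", "cy" (pixels), "world_to_cam" (4x4, takes a point from world to camera coordinates). Camera axes: x right, y up, looking along -z (the intrinsics and any distortion apply to the point x, -y, -z); pixel columns grow to the right and rows downward; lengths in m; the calibration is good to about 2 mm. A picture is of the moment at which its call begins. There is no depth.
- hand_in(): hands the job in; it is judged then, once.
The state is a dict: "clock": time; "joint_pos": joint angles; "qvel": joint speeds; "tau": joint torques, N m; "tcp_pos": TCP position; "orientation": TCP orientation; "wrist_force": force on the tool from outside, world axes, zero at the start; "ft_torque": the same for the moment, N m; "finger_gap": finger opening in m; "grip_force": force on a finger pad.
Only numpy, scipy, OpenCV 4.12 (cv2) and the standard library are available. Lean on these libraries where they do the work, as an engineer would, in place of code of your own. Each camera call takes 0.05 s, during which the arm holds its last target. There are 200 camera calls.

## Working session

There is one attempt and no reset: what is moved stays moved. The work goes in short steps, Python scripts to look and compute and a tool call to move; the robot and the scene stay as the last step left them, time stands still between calls to the robot, and variables do not carry over. Pictures are saved under pics/ and viewed, at most 10 in all, crops included, and the job is handed in when it is done.

Besides the shell and the picture viewer there is one more tool, called after "Call:" as name([rows], argument=value, ...), one row to a line, values as JSON. send_rows: Moves the arm, as the interface text tells. Its arguments: {"type":"object","properties":{"increments":{"type":"array","items":{"type":"object","properties":{"dx":{"type":"number"},"dy":{"type":"number"},"dz":{"type":"number"},"roll":{"type":"number"},"claw":{"type":"number"}}}},"grip_force":{"type":"number"}},"required":["increments"]}

```bash
mkdir -p pics; ls
cat > h.py <<'E'
import numpy as np, cv2
from workcell import get_state, read_camera, hand_in
def ray(c,u,v):
    M=np.array(c["world_to_cam"]);R=M[:3,:3];o=-R.T@M[:3,3]
    d=R.T@np.array([(u-c["cx"])/c["fx"],-(v-c["cy"])/c["fy"],-1.]);return o,d/np.linalg.norm(d)
def onz(c,u,v,z):
    o,d=ray(c,u,v);return o+d*(z-o[2])/d[2]
def proj(c,p):
    M=np.array(c["world_to_cam"]);q=M[:3,:3]@np.asarray(p)+M[:3,3]
    return np.array([c["cx"]+c["fx"]*q[0]/-q[2], c["cy"]+c["fy"]*(-q[1])/-q[2]])
E
python3 - <<'E'
from h import *
print(get_state())
for n in("scene","top"):
    c=read_camera(n);cv2.imwrite(f"pics/{n}0.png",c["image"]);print({k:np.round(v,4).tolist() for k,v in c.items() if k!="image"})
E
```

```text
pics
{'clock': 0.0, 'joint_pos': array([-1.25158872e+00,  3.14009353e-01,  4.50070206e-02,  1.30358508e+00,
       -1.07064328e-05,  1.43117800e+00]), 'qvel': array([ 5.53522749e-05,  9.03813464e-04, -2.42274270e-03, -3.35241893e-04,
       -9.50350499e-04,  1.43675106e-03]), 'tau': array([ 7.02849757e-04, -4.80630898e+01,  2.98531383e+01,  1.95071299e-02,
        2.52414469e-05,  8.49222772e-06]), 'tcp_pos': array([ 0.25446953, -0.5150129 ,  0.19741528]), 'orientation': array([-8.91455668e-04,  9.73799666e-01,  2.27405822e-01, -8.56386497e-05]), 'wrist_force': array([-0.08360291, -0.58664052, -0.20799268]), 'ft_torque': array([0.01123234, 0.03009263, 0.03459977]), 'grip_force': 0.0, 'finger_gap': 0.08538628374412394}
{'fx': 368.7544, 'fy': 368.7544, 'cx': 319.9027, 'cy': 204.1783, 'world_to_cam': [[-0.435, -0.9003, 0.013, 0.4599], [0.6032, -0.2807, 0.7465, -0.3476], [-0.6685, 0.3326, 0.6652, -0.6497], [0.0, 0.0, 0.0, 1.0]]}
{'fx': 438.2907, 'fy': 438.2907, 'cx': 312.8355, 'cy': 206.0043, 'world_to_cam': [[0.0161, -0.9998, -0.011, 0.2029], [0.9929, 0.0147, 0.1183, -0.5607], [-0.1182, -0.0128, 0.9929, -0.9545], [0.0, 0.0, 0.0, 1.0]]}
```

View pics/scene0.png

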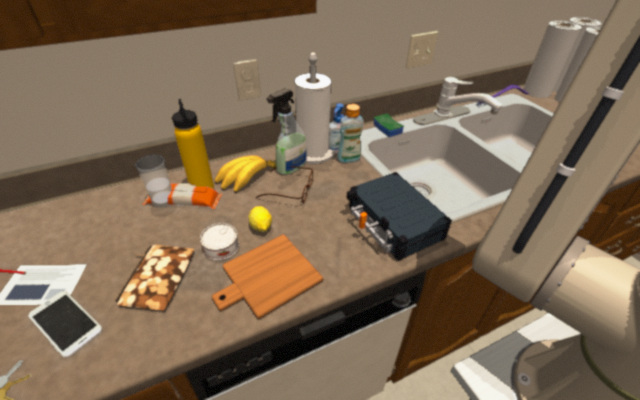

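View pics/top0.png

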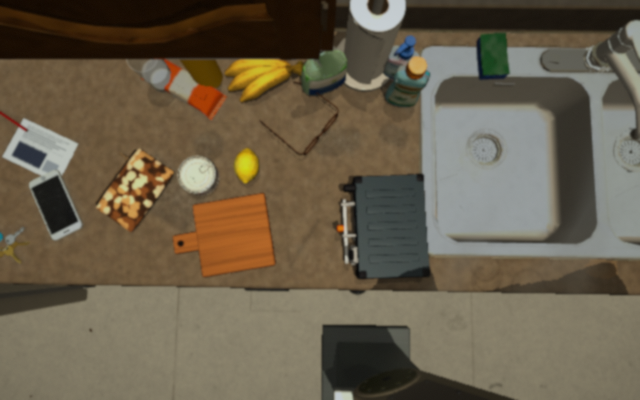

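Run:
```python
from h import *
T=read_camera("top");S=read_camera("scene")
def big(m):
    c,_=cv2.findContours(m,0,1);return max(c,key=cv2.contourArea)
hsv=lambda c:cv2.cvtColor(c["image"],cv2.COLOR_BGR2HSV)
# board
h=hsv(T);m=cv2.inRange(h,(5,130,100),(18,255,255));m[:185]=0;m[:,:165]=0;m[:,285:]=0
m=cv2.morphologyEx(m,cv2.MORPH_OPEN,np.ones((25,25)))
b=big(m).reshape(-1,2);P=np.array([onz(T,u+.0,v+.0,.015)[:2] for u,v in b],np.float32);r=cv2.minAreaRect(P);print("board",r,cv2.boxPoints(r).round(4).tolist())
# lid
m=cv2.inRange(T["image"],(0,0,0),(85,75,70));m[:165]=0;m[285:]=0;m[:,:340]=0;m[:,440:]=0
m=cv2.morphologyEx(m,cv2.MORPH_OPEN,np.ones((25,25)))
b=big(m).reshape(-1,2);P=np.array([onz(T,u,v,.072)[:2] for u,v in b],np.float32);r=cv2.minAreaRect(P);print("lid",r,cv2.boxPoints(r).round(4).tolist(),cv2.boundingRect(b))
# orange tab
rs=[]
for n,c,(x0,x1,y0,y1) in(("top",T,(330,352,215,245)),("scene",S,(350,375,205,235))):
    m=cv2.inRange(hsv(c),(5,170,110),(20,255,255));k=np.zeros_like(m);k[y0:y1,x0:x1]=m[y0:y1,x0:x1]
    v,u=np.nonzero(k);print(n,len(u),u.mean(),v.mean(),u.min(),u.max(),v.min(),v.max());rs.append(ray(c,u.mean(),v.mean()))
(o1,d1),(o2,d2)=rs;t=np.linalg.lstsq(np.c_[d1,-d2],o2-o1,rcond=None)[0];print("tab",o1+t[0]*d1,o2+t[1]*d2)
h=hsv(T);m=cv2.inRange(h,(22,150,120),(34,255,255));k=np.zeros_like(m);k[140:190,225:270]=m[140:190,225:270];v,u=np.nonzero(k);print("lemon",onz(T,u.mean(),v.mean(),.03),len(u));print("tin",onz(T,198,174,.04))
for n,c,(x0,x1,y0,y1) in(("t",T,(325,445,160,290)),("s",S,(330,460,160,260))):
    pass
a=cv2.resize(T["image"][160:290,325:445],None,fx=4,fy=4,interpolation=2)[:520,:400];b=cv2.resize(S["image"][165:265,335:435],None,fx=4,fy=4,interpolation=2)
o=np.zeros((520,800,3),np.uint8);o[:,:400]=a;o[:400,400:]=b;cv2.imwrite("pics/case1.png",o)
```

```text
board ((0.49205780029296875, 0.39539068937301636), (0.17281599342823029, 0.1782129555940628), 10.31733512878418) [[0.3910999894142151, 0.4675999879837036], [0.4230000078678131, 0.2921999990940094], [0.5929999947547913, 0.323199987411499], [0.5611000061035156, 0.4984999895095825]]
lid ((0.5446036458015442, 0.027880780398845673), (0.158717080950737, 0.1142468973994255), 0.8017469048500061) [[0.4645000100135803, 0.08389999717473984], [0.4661000072956085, -0.030300000682473183], [0.6248000264167786, -0.02810000069439411], [0.623199999332428, 0.08609999716281891]] (371, 175, 54, 74)
top 41 339.5609756097561 228.0731707317073 337 342 225 231
scene 93 362.6989247311828 219.3548387096774 359 367 212 227
tab [0.5065505  0.15233758 0.06438805] [0.50620072 0.15185057 0.06438768]
lemon [0.65039238 0.36743753 0.03      ] 624
tin [0.62617176 0.47330785 0.04      ]
```

View pics/case1.png

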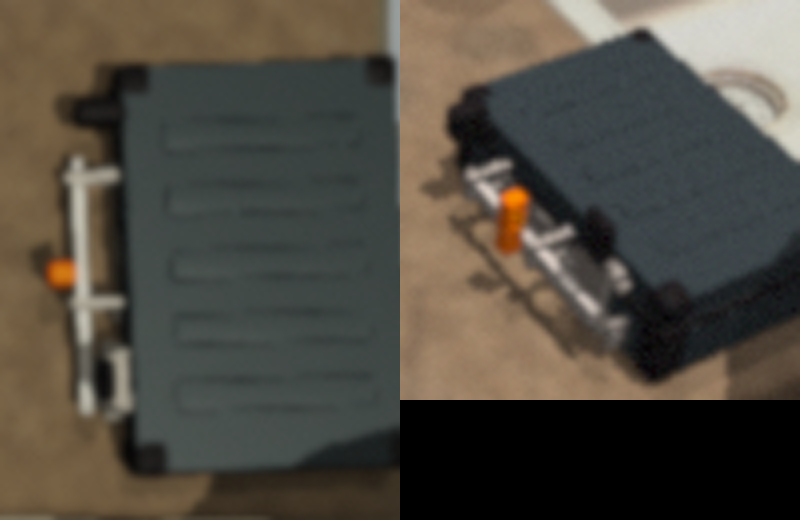

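Run:
```python
from h import *
T=read_camera("top");S=read_camera("scene")
g=lambda u,v:(325+u/4-.4,160+v/4-.4)
A=onz(T,*g(122,66),.072);B=onz(T,*g(136,470),.072);C=onz(T,*g(394,57),.072)
print(A,B,C,np.linalg.norm(A-B),np.linalg.norm(C-A))
y=(A-B)/np.linalg.norm(A-B);yaw=np.arctan2(-y[0],y[1]);print("yaw from front edge",yaw, "from +y edge",np.arctan2(*(C-A)[[1,0]]))
def tri(a,b):
    (o1,d1),(o2,d2)=ray(T,*a),ray(S,*b);t=np.linalg.lstsq(np.c_[d1,-d2],o2-o1,rcond=None)[0];return o1+t[0]*d1,o2+t[1]*d2
s=lambda u,v:(335+(u-400)/4-.4,165+v/4-.4)
print("tab top",tri(g(62,273),s(517,192)))
print("lug",tri(g(82,110),s(460,115)))
print("clasp",tri(g(103,378),s(600,213)))
print("tabtop z.84",onz(T,*g(62,273),.084),onz(S,*s(517,192),.084))
print("lug top front",onz(T,*g(72,110),.081))
yaw=-np.pi/2+0.03
for yaw in(-np.pi/2-.03,-np.pi/2,-np.pi/2+.03):
    R=np.array([[np.cos(yaw),-np.sin(yaw),0],[np.sin(yaw),np.cos(yaw),0],[0,0,1]])
    A0=A-R@np.array([-.075,.11,.072]);B0=B-R@np.array([-.075,-.11,.072])
    print(yaw,A0,B0,(A0+B0)/2, "tab",(A0+B0)/2+R@np.array([-.11,-.006,.084]))
```

```text
[0.6202421  0.11978679 0.072     ] [0.40228855 0.1113296  0.072     ] [ 0.62730821 -0.02846235  0.072     ] 0.2181175659668806 0.14841744831696907
yaw from front edge -1.5320130578352686 from +y edge -1.5231685714076213
tab top (array([0.50542419, 0.15234402, 0.08776606]), array([0.50503795, 0.15180679, 0.08776608]))
lug (array([0.59495617, 0.14167893, 0.07590099]), array([0.59384737, 0.14006174, 0.07581753]))
clasp (array([0.45022575, 0.1319524 , 0.11000167]), array([0.45048956, 0.13229825, 0.10997889]))
tabtop z.84 [0.50568673 0.15215513 0.084     ] [0.50837328 0.14940871 0.084     ]
lug top front [0.59404259 0.14738134 0.081     ]
-1.6007963267948966 [ 5.08041931e-01  4.81200468e-02 -4.16333634e-17] [ 5.09989391e-01  3.30638451e-02 -4.16333634e-17] [ 5.09015661e-01  4.05919459e-02 -4.16333634e-17] tab [0.50631787 0.15072242 0.084     ]
-1.5707963267948966 [ 5.10242097e-01  4.47867943e-02 -4.16333634e-17] [ 5.12288550e-01  3.63296026e-02 -4.16333634e-17] [ 5.11265323e-01  4.05581985e-02 -4.16333634e-17] tab [0.50526532 0.1505582  0.084     ]
-1.5407963267948965 [ 5.12541256e-01  4.15210368e-02 -4.16333634e-17] [ 5.14488716e-01  3.96628551e-02 -4.16333634e-17] [ 5.13514986e-01  4.05919459e-02 -4.16333634e-17] tab [0.50421818 0.15036248 0.084     ]
```

Call:
send_rows([
  {"dx":0.8,"dy":2.2,"dz":0,"roll":0.8,"claw":-0.2},
  {"dx":1.6,"dy":4.4,"dz":0,"roll":1.6,"claw":-0.2},
  {"dx":2.4,"dy":6.6,"dz":0,"roll":2.4,"claw":-0.2},
  {"dx":3.2,"dy":8.8,"dz":0,"roll":3.2,"claw":-0.2},
  {"dx":4,"dy":11,"dz":0,"roll":4,"claw":-0.2},
])

```text
clock: 0.92
tcp_pos: [0.355, -0.2389, 0.1985]
orientation: [0.0, 0.873, 0.488, 0.0]
wrist_force: [1.0, -0.1, -0.3]
finger_gap: 0.0343
grip_force: 0.0
```

Call:
send_rows([
  {"dx":0.8,"dy":2.2,"dz":0,"roll":0.8,"claw":-0.2},
  {"dx":1.6,"dy":4.4,"dz":0,"roll":1.6,"claw":-0.2},
  {"dx":2.4,"dy":6.6,"dz":0,"roll":2.4,"claw":-0.2},
  {"dx":3.2,"dy":8.8,"dz":0,"roll":3.2,"claw":-0.2},
  {"dx":4,"dy":11,"dz":0,"roll":4,"claw":-0.2},
])

```text
clock: 1.55
tcp_pos: [0.4552, 0.0363, 0.1986]
orientation: [0.001, 0.704, 0.71, 0.0]
wrist_force: [0.8, -0.3, -0.4]
finger_gap: 0.0337
grip_force: 0.0
```

Call:
send_rows([
  {"dx":1,"dy":2.2,"dz":0,"roll":0.13,"claw":-0.2},
  {"dx":1.96,"dy":4.84,"dz":0,"roll":0.26,"claw":-0.2},
  {"dx":1.96,"dy":4.84,"dz":-1.2,"roll":0.26,"claw":-0.2},
  {"dx":1.96,"dy":4.84,"dz":-2.4,"roll":0.26,"claw":-0.2},
  {"dx":1.96,"dy":4.84,"dz":-3.0,"roll":0.26,"claw":-0.2},
])

```text
clock: 2.17
tcp_pos: [0.5025, 0.1556, 0.1216]
orientation: [-0.001, 0.692, 0.722, -0.001]
wrist_force: [0.5, -0.4, 0.0]
finger_gap: 0.0341
grip_force: 0.0
```

Run:
```python
from h import *
c=read_camera("wrist");S=read_camera("scene")
o=np.zeros((600,800,3),np.uint8);o[:400,:640]=c["image"];cv2.imwrite("pics/w2.png",c["image"])
p=get_state()["tcp_pos"];print(p)
```

```text
[0.50234544 0.15511095 0.12182429]
```

View pics/w2.png

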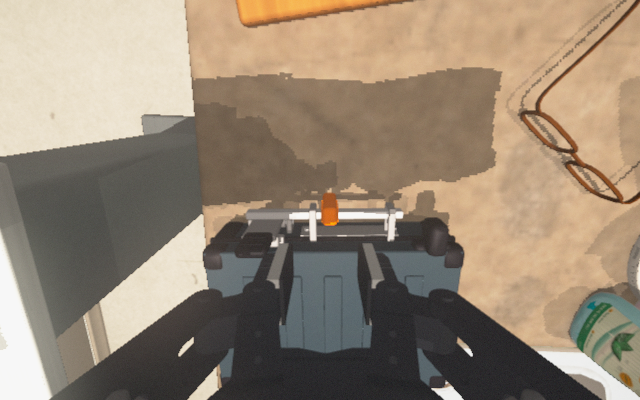

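Run:
```python
from h import *
c=read_camera("wrist")
h=cv2.cvtColor(c["image"],cv2.COLOR_BGR2HSV);m=cv2.inRange(h,(3,170,90),(20,255,255));m[:150]=0
v,u=np.nonzero(m);print(u.min(),u.max(),v.min(),v.max())
for q in((330,194,.084),(330,200,.084),(435,225,.081),(258,240,.107)):print(q,onz(c,*q))
X=np.array([.041,-.999,0]);Y=np.array([.999,.041,0]);O=np.array([.5145,.0425,0])
w=lambda x,y,z:O+X*x/1e3+Y*y/1e3+[0,0,z/1e3]
for n,p in dict(tabtop=(-110,-6,84),tabfoot=(-117,-6,60),lug=(-101,85,81),clasptop=(-90,-60,107),cornL=(-75,110,72),cornR=(-75,-110,72),tcp=None).items():
    p=w(*p) if p else get_state()["tcp_pos"];print(n,p,proj(c,p).round(1))
```

```text
322 638 152 384
(330, 194, 0.084) [0.50508217 0.16989694 0.084     ]
(330, 200, 0.084) [0.50529974 0.16522086 0.084     ]
(435, 225, 0.081) [0.58811926 0.14736254 0.081     ]
(258, 240, 0.107) [0.45577973 0.14100462 0.107     ]
tabtop [0.503996 0.152144 0.084   ] [327.5 216.3]
tabfoot [0.503709 0.159137 0.06    ] [327.4 198.3]
lug [0.595274 0.146884 0.081   ] [444.  225.9]
clasptop [0.45087 0.12995 0.107  ] [251.5 254. ]
cornL [0.621315 0.121935 0.072   ] [466.2 250.8]
cornR [0.401535 0.112915 0.072   ] [203.1 250.3]
tcp [0.50327455 0.15511172 0.12313553] [326.9 233.5]
```

Call:
send_rows([
  {"dx":0.05,"dy":0,"dz":-0.8,"claw":-0.2},
  {"dx":0.05,"dy":0,"dz":-1.6,"claw":-0.2},
  {"dx":0.05,"dy":0,"dz":-2.4,"claw":-0.2},
  {"dx":0.05,"dy":0,"dz":-2.4,"claw":-0.8},
  {"dx":0.05,"dy":0,"dz":-2.4,"claw":-0.8},
], grip_force=30)

```text
schema error: expected keys dx, dy, dz, roll, claw
```

Call:
send_rows([
  {"claw":-0.8},
  {"claw":-0.8},
  {"claw":-0.8},
  {"claw":-0.8},
  {"claw":-0.8},
])

```text
schema error: expected keys dx, dy, dz, roll, claw
```

Call:
send_rows([
  {"dx":0.05,"dy":0,"dz":-0.8,"roll":0,"claw":-0.2},
  {"dx":0.05,"dy":0,"dz":-1.6,"roll":0,"claw":-0.2},
  {"dx":0.05,"dy":0,"dz":-2.4,"roll":0,"claw":-0.2},
  {"dx":0.05,"dy":0,"dz":-2.4,"roll":0,"claw":-0.75},
  {"dx":0.05,"dy":0,"dz":-2.4,"roll":0,"claw":-0.75},
], grip_force=30)

```text
clock: 2.95
tcp_pos: [0.5061, 0.1554, 0.0649]
orientation: [0.001, 0.693, 0.721, 0.001]
wrist_force: [-0.1, 0.0, 0.4]
finger_gap: 0.0107
grip_force: 0.0
```

Call:
send_rows([
  {"dx":0,"dy":0,"dz":0,"roll":0,"claw":-0.75},
  {"dx":0,"dy":0,"dz":0,"roll":0,"claw":-0.75},
  {"dx":0,"dy":0,"dz":0,"roll":0,"claw":-0.75},
  {"dx":0,"dy":0,"dz":0,"roll":0,"claw":-0.75},
  {"dx":0,"dy":0,"dz":0,"roll":0,"claw":-0.75},
])

```text
clock: 3.58
tcp_pos: [0.5048, 0.1554, 0.0633]
orientation: [-0.0, 0.692, 0.722, -0.0]
wrist_force: [0.2, 0.2, -0.7]
finger_gap: 0.0107
grip_force: 0.0
```

Run:
```python
from h import *
c=read_camera("wrist");S=read_camera("scene");T=read_camera("top")
o=np.zeros((600,800,3),np.uint8)
o[:300,:400]=cv2.resize(c["image"][150:300,230:430],None,fx=2,fy=2)
o[:300,400:]=cv2.resize(S["image"][180:255,330:430],None,fx=4,fy=4,interpolation=2)
o[300:,:400]=cv2.resize(T["image"][195:270,310:410],None,fx=4,fy=4,interpolation=2)
cv2.imwrite("pics/tab3.png",o);p=get_state()["tcp_pos"];print(p,proj(c,p),proj(T,p),proj(S,p))
```

```text
[0.50483917 0.15543476 0.0632758 ] [325.36596297 232.5914997 ] [338.10380817 228.87217828] [361.67078123 220.47480348]
```

View pics/tab3.png

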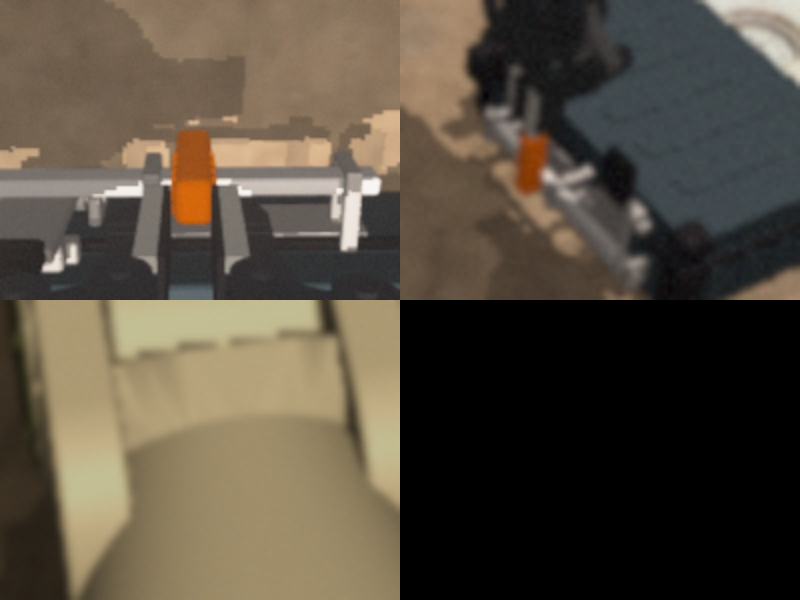

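Run:
```python
from h import *
c=read_camera("wrist");S=read_camera("scene")
M=np.array(c["world_to_cam"]);print("wristcam",-M[:3,:3].T@M[:3,3],"axis",-M[2,:3],c["fx"])
rs=[]
for n,k,(x0,x1,y0,y1) in(("w",c,(300,350,200,280)),("s",S,(440-90,380,205,235))):
    h=cv2.cvtColor(k["image"],cv2.COLOR_BGR2HSV);m=cv2.inRange(h,(3,170,90),(20,255,255));q=np.zeros_like(m);q[y0:y1,x0:x1]=m[y0:y1,x0:x1]
    ct=max(cv2.findContours(q,0,1)[0],key=cv2.contourArea);print(n,cv2.boundingRect(ct),cv2.minAreaRect(ct))
for z in(.084,.05):
  for dy in(-.0075,.0075):
    p=[.505,.152+dy,z];print(p,"w",proj(c,p).round(1),"s",proj(S,p).round(1))
p=get_state()["tcp_pos"]
for dz in(0,.02,.04):
  for dx in(-.005,.005):print("tip",dz,dx,proj(c,p+[dx,0,dz]).round(1),proj(S,p+[dx,0,dz]).round(1))
```

```text
wristcam [0.50145292 0.23181809 0.23846778] axis [ 0.01241681 -0.30014225 -0.95381364] 297.7379810042313
w (315, 215, 23, 47) ((326.3553161621094, 238.02536010742188), (21.659103393554688, 46.5955696105957), 4.085616588592529)
s (359, 214, 8, 14) ((362.2307434082031, 220.34616088867188), (5.687368392944336, 13.924245834350586), 11.309932708740234)
[0.505, 0.1445, 0.084] w [324.9 264.2] s [366.3 212.9]
[0.505, 0.1595, 0.084] w [326.  240.7] s [360.9 214.7]
[0.505, 0.1445, 0.05] w [324.9 239.4] s [365. 223.]
[0.505, 0.1595, 0.05] w [325.8 219.2] s [359.7 224.8]
tip 0 -0.005 [317.6 232.4] [362.7 221.8]
tip 0 0.005 [333.3 233. ] [360.6 219.1]
tip 0.02 -0.005 [316.8 246.3] [363.5 215.7]
tip 0.02 0.005 [334.2 247. ] [361.3 213.1]
tip 0.04 -0.005 [315.8 263.8] [364.3 209.5]
tip 0.04 0.005 [335.4 264.6] [362.1 207. ]
```

Call:
send_rows([
  {"dx":0,"dy":0,"dz":0,"roll":0,"claw":-0.25},
  {"dx":0,"dy":0,"dz":0,"roll":0,"claw":-0.25},
  {"dx":0,"dy":0,"dz":-0.2,"roll":0,"claw":-0.25},
  {"dx":0,"dy":0,"dz":-0.4,"roll":0,"claw":-0.25},
  {"dx":0,"dy":0,"dz":-0.4,"roll":0,"claw":-0.75},
])

```text
clock: 4.45
tcp_pos: [0.5043, 0.1553, 0.0526]
orientation: [-0.0, 0.692, 0.722, -0.001]
wrist_force: [0.1, -0.3, 0.3]
finger_gap: 0.0149
grip_force: 0.0
```

Call:
send_rows([
  {"dx":0,"dy":0,"dz":0,"roll":0,"claw":-0.75},
  {"dx":0,"dy":0,"dz":0,"roll":0,"claw":-0.9},
  {"dx":0,"dy":0,"dz":0,"roll":0,"claw":-0.9},
  {"dx":0,"dy":0,"dz":0,"roll":0,"claw":-0.9},
  {"dx":0,"dy":0,"dz":0,"roll":0,"claw":-0.9},
])

```text
clock: 5.08
tcp_pos: [0.5049, 0.1554, 0.0534]
orientation: [0.0, 0.692, 0.722, 0.0]
wrist_force: [0.6, -0.4, -0.3]
finger_gap: 0.0041
grip_force: 0.0
```

Run:
```python
from h import *
c=read_camera("wrist");S=read_camera("scene")
o=np.zeros((400,800,3),np.uint8)
o[:400,:400]=cv2.resize(c["image"][180:280,275:375],None,fx=4,fy=4,interpolation=2)
o[:,400:]=cv2.resize(S["image"][180:255,330:405],(400,400),interpolation=2)
cv2.imwrite("pics/tab4.png",o);s=get_state();print(s["tcp_pos"],s["finger_gap"],s["grip_force"],s["joint_pos"])
```

```text
[0.50492964 0.15539586 0.0533457 ] 0.004592958561664123 0.0 [ 1.46563547e-01  3.13927172e-01 -3.24302081e-01  9.32390868e-01
 -2.93757820e-05  1.67607397e+00]
```

View pics/tab4.png

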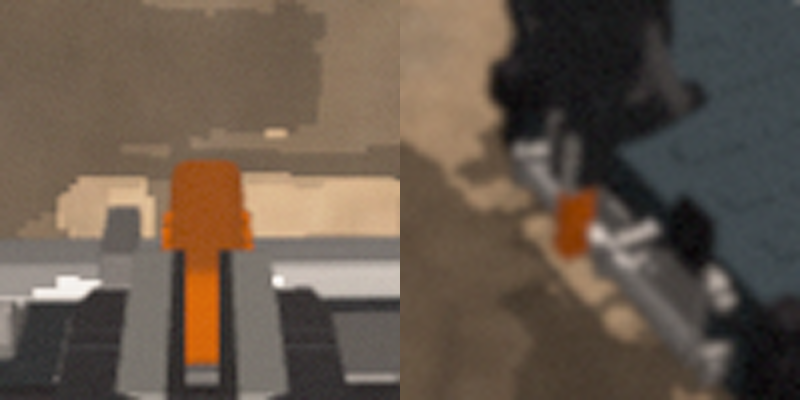

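Run:
```python
from h import *
c=read_camera("wrist");S=read_camera("scene")
def tri(r1,r2):
    (o1,d1),(o2,d2)=r1,r2;t=np.linalg.lstsq(np.c_[d1,-d2],o2-o1,rcond=None)[0];return o1+t[0]*d1,o2+t[1]*d2
for s in((362.8,213.7),(361,212),(364,210)):print(tri(ray(c,325.5,242.5),ray(S,*s)))
for z in(.05,.07,.085,.1):print(z,onz(c,325.5,242.5,z), proj(S,onz(c,325.5,242.5,z)))
M=np.array(c["world_to_cam"]);print(M.round(4).tolist())
print(get_state()["orientation"])
```

```text
(array([0.50461929, 0.16295259, 0.08373939]), array([0.50331472, 0.15567307, 0.08717261]))
(array([0.50443735, 0.16694546, 0.0921364 ]), array([0.50345135, 0.16131708, 0.0947914 ]))
(array([0.50440279, 0.16770394, 0.09373148]), array([0.50186616, 0.15459524, 0.09990986]))
0.05 [0.50535034 0.14690913 0.05      ] [364.08220066 223.19479445]
0.07 [0.50491699 0.15641936 0.07      ] [361.5483119  218.57414426]
0.085 [0.50459198 0.16355202 0.085     ] [359.58428635 214.99266303]
0.1 [0.50426697 0.17068469 0.1       ] [357.56309386 211.30693555]
[[0.9991, 0.0417, 0.0001, -0.5107], [-0.0397, 0.953, -0.3004, -0.1323], [-0.0126, 0.3001, 0.9538, -0.2813], [0.0, 0.0, 0.0, 1.0]]
[2.34987157e-05 6.92339136e-01 7.21572255e-01 3.10444007e-05]
```

Call:
send_rows([
  {"dx":0,"dy":0,"dz":0,"roll":0,"claw":-0.25},
  {"dx":0,"dy":0,"dz":0,"roll":0,"claw":-0.25},
  {"dx":0,"dy":0,"dz":-0.4,"roll":0,"claw":-0.25},
  {"dx":0,"dy":0,"dz":-0.8,"roll":0,"claw":-0.25},
  {"dx":0,"dy":0,"dz":-1.0,"roll":0,"claw":-0.6},
])

```text
clock: 5.9
tcp_pos: [0.504, 0.1553, 0.0271]
orientation: [-0.001, 0.692, 0.722, -0.001]
wrist_force: [1.1, -0.8, -0.1]
finger_gap: 0.0172
grip_force: 0.0
```

Call:
send_rows([
  {"dx":0,"dy":0,"dz":0,"roll":0,"claw":-0.75},
  {"dx":0,"dy":0,"dz":0,"roll":0,"claw":-0.75},
  {"dx":0,"dy":0,"dz":0,"roll":0,"claw":-0.75},
  {"dx":0,"dy":0,"dz":0,"roll":0,"claw":-0.75},
  {"dx":0,"dy":0,"dz":0,"roll":0,"claw":-0.75},
])

```text
clock: 6.52
tcp_pos: [0.5041, 0.155, 0.0273]
orientation: [-0.0, 0.692, 0.722, -0.001]
wrist_force: [4.0, -2.7, -20.1]
finger_gap: 0.0109
grip_force: 29.1
```

Call:
send_rows([
  {"dx":0.35,"dy":0.01,"dz":0,"roll":0,"claw":-0.75},
  {"dx":0.7,"dy":0.03,"dz":0,"roll":0,"claw":-0.75},
  {"dx":1.05,"dy":0.04,"dz":0,"roll":0,"claw":-0.75},
  {"dx":1.4,"dy":0.06,"dz":0,"roll":0,"claw":-0.75},
  {"dx":1.58,"dy":0.07,"dz":0,"roll":0,"claw":-0.75},
])

```text
clock: 7.15
tcp_pos: [0.5427, 0.1571, 0.0272]
orientation: [-0.002, 0.692, 0.722, -0.002]
wrist_force: [-11.8, -1.7, -14.5]
finger_gap: 0.0115
grip_force: 30.4
```

Call:
send_rows([
  {"dx":0.04,"dy":0,"dz":0,"roll":0,"claw":-0.75},
  {"dx":0.04,"dy":0,"dz":0,"roll":0,"claw":-0.75},
  {"dx":0.04,"dy":0,"dz":0,"roll":0,"claw":-0.75},
  {"dx":0.04,"dy":0,"dz":0,"roll":0,"claw":-0.25},
  {"dx":0.04,"dy":0,"dz":0,"roll":0,"claw":-0.25},
])

```text
clock: 7.78
tcp_pos: [0.5508, 0.158, 0.0321]
orientation: [0.003, 0.692, 0.722, 0.004]
wrist_force: [-1.2, 0.2, -0.1]
finger_gap: 0.0325
grip_force: 0.0
```

Call:
send_rows([
  {"dx":0,"dy":0,"dz":0.8,"roll":0,"claw":-0.25},
  {"dx":0,"dy":0,"dz":2.4,"roll":0,"claw":-0.25},
  {"dx":0,"dy":0,"dz":4,"roll":0,"claw":-0.5},
  {"dx":0,"dy":0,"dz":4.4,"roll":0,"claw":-1},
  {"dx":0,"dy":0,"dz":4.4,"roll":0,"claw":-1},
])

```text
clock: 8.4
tcp_pos: [0.5476, 0.1575, 0.1406]
orientation: [0.002, 0.692, 0.722, 0.002]
wrist_force: [0.3, -0.1, -0.4]
finger_gap: 0.0002
grip_force: 0.0
```

Run:
```python
from h import *
c=read_camera("wrist");S=read_camera("scene");T=read_camera("top")
o=np.zeros((600,800,3),np.uint8)
o[:400,:]=cv2.resize(c["image"][120:320,120:520],None,fx=2,fy=2,interpolation=2)
o[400:,:400]=cv2.resize(S["image"][180:240,320:440],(400,200),interpolation=2)
cv2.imwrite("pics/k5.png",o);print(get_state()["tcp_pos"])
X=np.array([.041,-.999,0]);Y=np.array([.999,.041,0]);O=np.array([.5145,.0425,0])
w=lambda x,y,z:O+X*x/1e3+Y*y/1e3+[0,0,z/1e3]
k=lambda q:((q-[120,120])*2).round()
for n,p in dict(tabtop=(-110,34,84),lugtop=(-101,85,81),clasptop=(-90,-60,107),cornL=(-75,110,72),cornR=(-75,-110,72)).items():print(n,w(*p),k(proj(c,w(*p))))
```

```text
[0.54495677 0.15710283 0.13736345]
tabtop [0.543956 0.153784 0.084   ] [400. 178.]
lugtop [0.595274 0.146884 0.081   ] [522. 196.]
clasptop [0.45087 0.12995 0.107  ] [155. 247.]
cornL [0.621315 0.121935 0.072   ] [570. 243.]
cornR [0.401535 0.112915 0.072   ] [ 79. 244.]
```

View pics/k5.png

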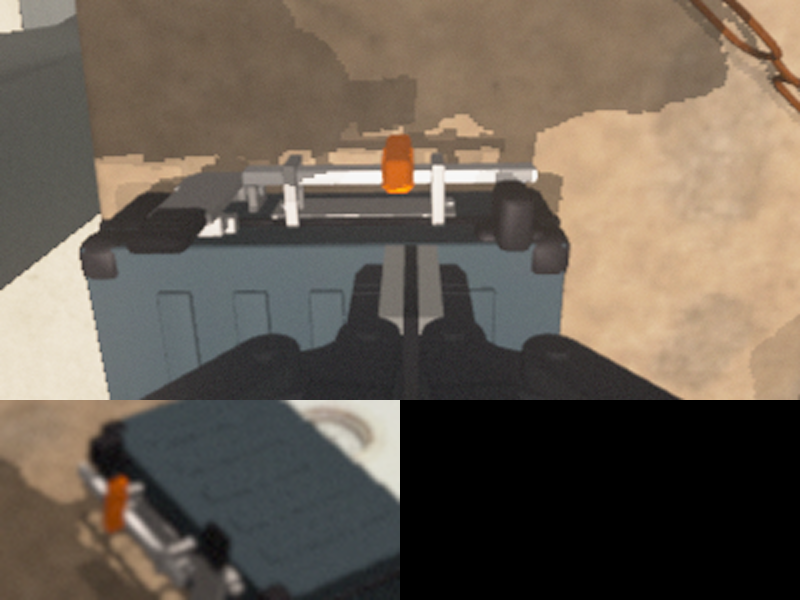

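Call:
send_rows([
  {"dx":-1.9,"dy":-1,"dz":0,"roll":0,"claw":-1},
  {"dx":-3.73,"dy":-1.93,"dz":0,"roll":0,"claw":-1},
  {"dx":-3.73,"dy":-1.93,"dz":-1.6,"roll":0,"claw":-1},
  {"dx":-3.73,"dy":-1.93,"dz":-3.0,"roll":0,"claw":-1},
  {"dx":-3.73,"dy":-1.93,"dz":-3.5,"roll":0,"claw":-1},
])

```text
clock: 9.18
tcp_pos: [0.4495, 0.1087, 0.0482]
orientation: [-0.002, 0.692, 0.721, -0.002]
wrist_force: [0.4, 0.3, -0.0]
finger_gap: 0.0001
grip_force: 0.0
```

Call:
send_rows([
  {"dx":0,"dy":0.1,"dz":0,"roll":0,"claw":-1},
  {"dx":-0.02,"dy":0.4,"dz":0,"roll":0,"claw":-1},
  {"dx":-0.04,"dy":0.8,"dz":0,"roll":0,"claw":-1},
  {"dx":-0.06,"dy":1.2,"dz":0,"roll":0,"claw":-1},
  {"dx":-0.07,"dy":1.6,"dz":0,"roll":0,"claw":-1},
])

```text
clock: 9.8
tcp_pos: [0.4507, 0.1498, 0.0512]
orientation: [0.0, 0.692, 0.722, 0.0]
wrist_force: [1.1, -0.9, 0.3]
finger_gap: 0.0001
grip_force: 0.8
```

Call:
send_rows([
  {"dx":-0.02,"dy":0.4,"dz":0,"roll":0,"claw":-1},
  {"dx":-0.03,"dy":0.7,"dz":0,"roll":0,"claw":-1},
  {"dx":-0.04,"dy":0.9,"dz":-0.3,"roll":0,"claw":-1},
  {"dx":-0.05,"dy":1.1,"dz":-0.6,"roll":0,"claw":-1},
  {"dx":-0.06,"dy":1.3,"dz":-1,"roll":0,"claw":-1},
])

```text
clock: 10.42
tcp_pos: [0.449, 0.1817, 0.0252]
orientation: [0.0, 0.692, 0.722, 0.0]
wrist_force: [1.7, -0.2, 2.3]
finger_gap: -0.0001
grip_force: 0.7
```

Run:
```python
from h import *
c=read_camera("wrist");S=read_camera("scene");T=read_camera("top")
o=np.zeros((400,800,3),np.uint8)
o[:,:400]=cv2.resize(c["image"][140:340,220:420],None,fx=2,fy=2,interpolation=2)
o[:,400:]=cv2.resize(S["image"][175:275,335:435],(400,400),interpolation=2)
cv2.imwrite("pics/c6.png",o);s=get_state();print(s["tcp_pos"],s["wrist_force"])
```

```text
[0.44784606 0.18128893 0.02468992] [ 0.19068067  0.12307184 -0.24401971]
```

View pics/c6.png

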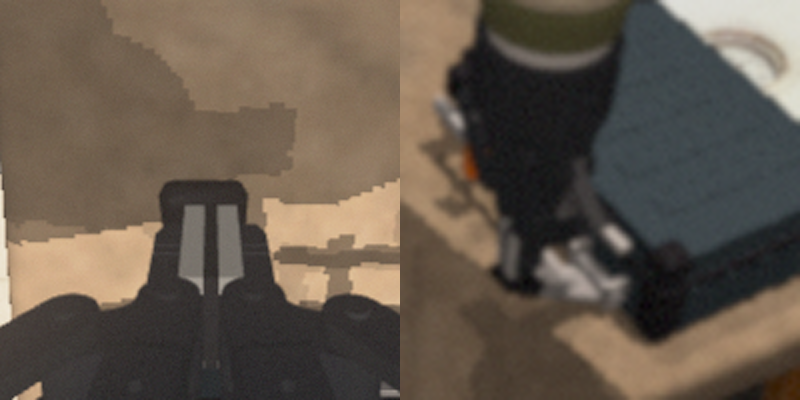

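Call:
send_rows([
  {"dx":0,"dy":0,"dz":2,"roll":0,"claw":-1},
  {"dx":0,"dy":0,"dz":4,"roll":0,"claw":-0.5},
  {"dx":2,"dy":-0.7,"dz":4.4,"roll":0,"claw":-0.2},
  {"dx":4,"dy":-1.2,"dz":4.4,"roll":0,"claw":-0.1},
  {"dx":5.7,"dy":-1.8,"dz":4.4,"roll":0,"claw":-0.1},
])

```text
clock: 11.2
tcp_pos: [0.5932, 0.1357, 0.1361]
orientation: [0.0, 0.692, 0.721, 0.0]
wrist_force: [0.1, 0.6, 0.5]
finger_gap: 0.0382
grip_force: 0.0
```

Run:
```python
from h import *
c=read_camera("wrist");cv2.imwrite("pics/lug7.png",cv2.resize(c["image"][120:320,220:520],None,fx=2.6,fy=2.6,interpolation=2));print(get_state()["tcp_pos"])
X=np.array([.041,-.999,0]);Y=np.array([.999,.041,0]);O=np.array([.5145,.0425,0])
w=lambda x,y,z:O+X*x/1e3+Y*y/1e3+[0,0,z/1e3]
k=lambda p:((proj(c,p)-[220,120])*2.6).round().tolist()
for n,p in dict(lugF=(-101,85,81),lugB=(-75,85,81),lugFb=(-101,85,55),bar70=(-103,80,70),bar60=(-103,80,60),bar50=(-103,80,50),bar40=(-103,80,40),cornL=(-75,110,72)).items():print(n,w(*p),k(w(*p)))
p=get_state()["tcp_pos"]+[0,0,.034]
for dy in(-.011,.011):print("tip",k(p+[0,dy,0]))
```

```text
[0.59844356 0.1333337  0.13514282]
lugF [0.595274 0.146884 0.081   ] [282.0, 188.0]
lugB [0.59634 0.12091 0.081  ] [282.0, 266.0]
lugFb [0.595274 0.146884 0.055   ] [281.0, 167.0]
bar70 [0.590197 0.148677 0.07    ] [266.0, 173.0]
bar60 [0.590197 0.148677 0.06    ] [266.0, 165.0]
bar50 [0.590197 0.148677 0.05    ] [266.0, 158.0]
bar40 [0.590197 0.148677 0.04    ] [267.0, 152.0]
cornL [0.621315 0.121935 0.072   ] [357.0, 256.0]
tip [297.0, 416.0]
tip [302.0, 320.0]
```

View pics/lug7.png

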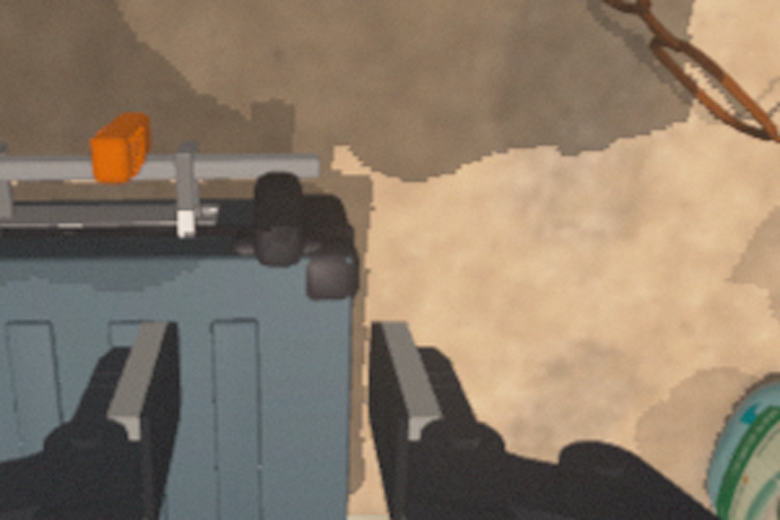

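Run:
```python
from h import *
for i in range(3):
    print(get_state()["tcp_pos"],get_state()["clock"]);read_camera("top")
```

```text
[0.59844356 0.1333337  0.13514282] 11.25
[0.59533658 0.13428436 0.13480593] 11.3
[0.5926832  0.13511775 0.13473488] 11.35
```

Call:
send_rows([
  {"dx":0.05,"dy":-0.04,"dz":0,"roll":0,"claw":-0.1},
  {"dx":0.05,"dy":-0.04,"dz":-1.6,"roll":0,"claw":-0.1},
  {"dx":0.05,"dy":-0.04,"dz":-3.2,"roll":0,"claw":-0.1},
  {"dx":0.05,"dy":-0.04,"dz":-4.0,"roll":0,"claw":-0.1},
  {"dx":0.05,"dy":-0.04,"dz":-4.0,"roll":0,"claw":-0.7},
], grip_force=25)

```text
clock: 12.02
tcp_pos: [0.5914, 0.1357, 0.0347]
orientation: [-0.0, 0.692, 0.722, -0.001]
wrist_force: [12.8, -2.3, -3.2]
finger_gap: 0.0218
grip_force: 5.9
```

Call:
send_rows([
  {"dx":0,"dy":0,"dz":0,"roll":0,"claw":-0.7},
  {"dx":0,"dy":0,"dz":0,"roll":0,"claw":-0.7},
  {"dx":0,"dy":0,"dz":0,"roll":0,"claw":-0.7},
  {"dx":0,"dy":0,"dz":0,"roll":0,"claw":-0.7},
  {"dx":0,"dy":0,"dz":0,"roll":0,"claw":-0.7},
])

```text
clock: 12.65
tcp_pos: [0.5946, 0.1354, 0.0376]
orientation: [0.002, 0.692, 0.722, 0.002]
wrist_force: [4.7, -1.8, -5.0]
finger_gap: 0.0149
grip_force: 28.5
```

Call:
send_rows([
  {"dx":0.01,"dy":-0.13,"dz":0.65,"roll":0,"claw":-0.7},
  {"dx":0.01,"dy":-0.33,"dz":1.28,"roll":0,"claw":-0.7},
  {"dx":0.02,"dy":-0.59,"dz":1.89,"roll":0,"claw":-0.7},
  {"dx":0.04,"dy":-0.91,"dz":2.48,"roll":0,"claw":-0.7},
  {"dx":0.05,"dy":-1.28,"dz":3.02,"roll":0,"claw":-0.7},
])

```text
clock: 13.28
tcp_pos: [0.5962, 0.1028, 0.1133]
orientation: [0.002, 0.692, 0.722, 0.001]
wrist_force: [8.0, -3.6, -8.2]
finger_gap: 0.0151
grip_force: 25.5
```

Call:
send_rows([
  {"dx":0.02,"dy":-0.43,"dz":0.5,"roll":0,"claw":-0.7},
  {"dx":0.04,"dy":-0.9,"dz":0.97,"roll":0,"claw":-0.7},
  {"dx":0.06,"dy":-1.42,"dz":1.38,"roll":0,"claw":-0.7},
  {"dx":0.08,"dy":-1.98,"dz":1.74,"roll":0,"claw":-0.7},
  {"dx":0.1,"dy":-2.57,"dz":2.04,"roll":0,"claw":-0.7},
])

```text
clock: 13.9
tcp_pos: [0.5994, 0.0395, 0.1646]
orientation: [0.002, 0.692, 0.722, 0.003]
wrist_force: [8.3, -0.1, -6.6]
finger_gap: 0.0153
grip_force: 24.4
```

Call:
send_rows([
  {"dx":0.02,"dy":-0.62,"dz":0.24,"roll":0,"claw":-0.7},
  {"dx":0.05,"dy":-1.26,"dz":0.42,"roll":0,"claw":-0.7},
  {"dx":0.07,"dy":-1.91,"dz":0.53,"roll":0,"claw":-0.7},
  {"dx":0.1,"dy":-2.58,"dz":0.57,"roll":0,"claw":-0.7},
  {"dx":0.13,"dy":-3.24,"dz":0.56,"roll":0,"claw":-0.7},
])

```text
clock: 14.52
tcp_pos: [0.6036, -0.0412, 0.1801]
orientation: [0.003, 0.692, 0.722, 0.004]
wrist_force: [9.0, 3.2, 0.8]
finger_gap: 0.0153
grip_force: 24.3
```

Call:
send_rows([
  {"dx":0,"dy":0,"dz":0,"roll":0,"claw":-0.1},
  {"dx":0,"dy":0,"dz":0,"roll":0,"claw":-0.1},
  {"dx":0,"dy":0,"dz":0,"roll":0,"claw":-0.1},
  {"dx":0,"dy":0,"dz":1.5,"roll":0,"claw":-0.1},
  {"dx":0,"dy":0,"dz":3,"roll":0,"claw":-0.1},
])

```text
clock: 15.15
tcp_pos: [0.5988, -0.0412, 0.2517]
orientation: [-0.001, 0.692, 0.722, -0.001]
wrist_force: [1.1, -0.1, 0.0]
finger_gap: 0.038
grip_force: 0.0
```

Call:
send_rows([
  {"dx":-1,"dy":1.2,"dz":0,"roll":0,"claw":0.46},
  {"dx":-2.6,"dy":2.2,"dz":0,"roll":0,"claw":0.46},
  {"dx":-4.2,"dy":3.27,"dz":0,"roll":0,"claw":0.46},
  {"dx":-5.18,"dy":3.27,"dz":-1,"roll":0,"claw":0.46},
  {"dx":-5.18,"dy":3.27,"dz":-2.5,"roll":0,"claw":0.46},
])

```text
clock: 15.78
tcp_pos: [0.4691, 0.0409, 0.1897]
orientation: [0.001, 0.692, 0.722, 0.001]
wrist_force: [1.3, -0.3, -0.9]
finger_gap: 0.0622
grip_force: 0.0
```

Call:
send_rows([
  {"dx":0,"dy":0,"dz":-0.5,"roll":0,"claw":0.46},
  {"dx":0,"dy":0,"dz":-1.5,"roll":0,"claw":0.46},
  {"dx":0,"dy":0,"dz":-2.5,"roll":0,"claw":0.46},
  {"dx":0,"dy":0,"dz":-2.8,"roll":0,"claw":0.46},
  {"dx":0,"dy":0,"dz":-2.8,"roll":0,"claw":0.46},
])

```text
clock: 16.4
tcp_pos: [0.4704, 0.0399, 0.1191]
orientation: [-0.0, 0.692, 0.722, -0.0]
wrist_force: [0.7, -0.1, 0.8]
finger_gap: 0.0624
grip_force: 0.0
```

Run:
```python
from h import *
c=read_camera("wrist");T=read_camera("top");S=read_camera("scene");print(get_state()["tcp_pos"])
o=np.zeros((600,800,3),np.uint8)
o[:400,:640]=c["image"];o[400:,:320]=cv2.resize(S["image"][160:260,330:490],(320,200));
o[400:,330:730]=cv2.resize(T["image"][185:285,180:380],(400,200))
cv2.imwrite("pics/m8.png",o)
X=np.array([.041,-.999,0]);Y=np.array([.999,.041,0]);O=np.array([.5145,.0425,0])
w=lambda x,y,z:O+X*x/1e3+Y*y/1e3+[0,0,z/1e3]
for n,p in dict(millmidtop=(0,-45,54),foot=(-45,-45,32),cap=(45,-45,32),bayL=(-18,-105,46),bayR=(-18,12,46)).items():print(n,w(*p),proj(c,w(*p)).round())
p=get_state()["tcp_pos"]+[0,0,.034];print("tip",proj(c,p))
```

```text
[0.47115486 0.03982311 0.11995084]
millmidtop [0.469545 0.040655 0.054   ] [324. 201.]
foot [0.4677  0.08561 0.032  ] [324. 144.]
cap [ 0.47139 -0.0043   0.032  ] [324. 239.]
bayL [0.408867 0.056177 0.046   ] [254. 178.]
bayR [0.52575  0.060974 0.046   ] [391. 178.]
tip [326.94812049 259.45793697]
```

View pics/m8.png

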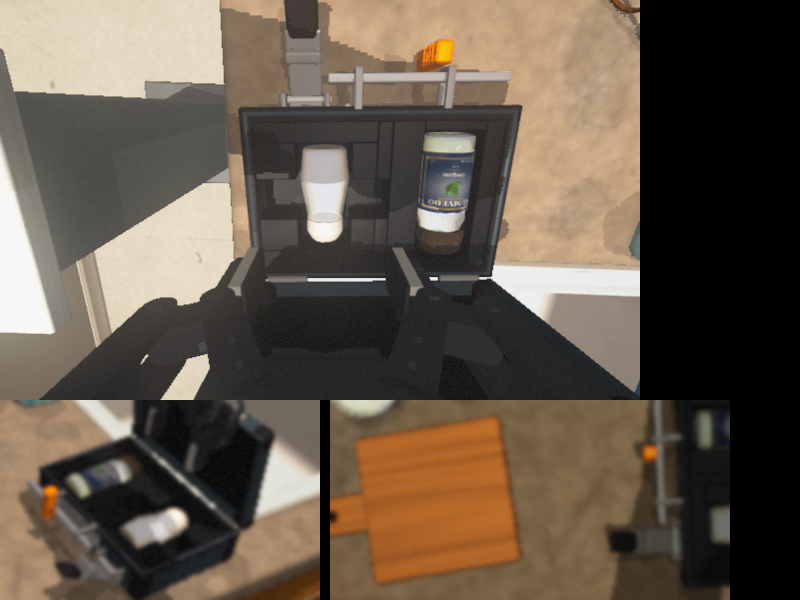

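Call:
send_rows([
  {"dx":-0.03,"dy":0.03,"dz":-0.8,"roll":0,"claw":0.46},
  {"dx":-0.03,"dy":0.03,"dz":-1.6,"roll":0,"claw":0.46},
  {"dx":-0.03,"dy":0.03,"dz":-2.4,"roll":0,"claw":0.46},
  {"dx":-0.03,"dy":0.03,"dz":-3.2,"roll":0,"claw":0.46},
  {"dx":-0.03,"dy":0.03,"dz":-4,"roll":0,"claw":0.46},
])

```text
clock: 17.18
tcp_pos: [0.4705, 0.0406, 0.0192]
orientation: [0.001, 0.692, 0.722, 0.001]
wrist_force: [0.5, 0.6, -1.1]
finger_gap: 0.0623
grip_force: 0.0
```

Call:
send_rows([
  {"dx":0,"dy":0,"dz":-0.4,"roll":0,"claw":0.46},
  {"dx":0,"dy":0,"dz":-0.8,"roll":0,"claw":0.46},
  {"dx":0,"dy":0,"dz":-1.1,"roll":0,"claw":0.46},
  {"dx":0,"dy":0,"dz":-1.3,"roll":0,"claw":0.46},
  {"dx":0,"dy":0,"dz":-1.3,"roll":0,"claw":0.46},
])

```text
clock: 17.8
tcp_pos: [0.4692, 0.0407, -0.0138]
orientation: [-0.0, 0.692, 0.722, -0.0]
wrist_force: [0.3, 0.1, 0.5]
finger_gap: 0.0623
grip_force: 0.0
```

Call:
send_rows([
  {"dx":0,"dy":0,"dz":0,"roll":0,"claw":0.1},
  {"dx":0,"dy":0,"dz":0,"roll":0,"claw":0},
  {"dx":0,"dy":0,"dz":0,"roll":0,"claw":0},
  {"dx":0,"dy":0,"dz":0,"roll":0,"claw":0},
  {"dx":0,"dy":0,"dz":0,"roll":0,"claw":0},
], grip_force=20)

```text
clock: 18.42
tcp_pos: [0.4694, 0.0407, -0.0136]
orientation: [0.0, 0.692, 0.722, 0.0]
wrist_force: [-0.6, 0.1, 0.8]
finger_gap: 0.0429
grip_force: 0.0
```

Call:
send_rows([
  {"dx":0,"dy":0,"dz":0,"roll":0,"claw":-0.02},
  {"dx":0,"dy":0,"dz":0,"roll":0,"claw":-0.02},
  {"dx":0,"dy":0,"dz":0,"roll":0,"claw":-0.02},
  {"dx":0,"dy":0,"dz":0,"roll":0,"claw":-0.02},
  {"dx":0,"dy":0,"dz":0,"roll":0,"claw":-0.02},
])

```text
clock: 19.05
tcp_pos: [0.4694, 0.0407, -0.0137]
orientation: [0.0, 0.692, 0.722, 0.0]
wrist_force: [-0.2, 0.0, 0.1]
finger_gap: 0.0417
grip_force: 0.4
```

Call:
send_rows([
  {"dx":0,"dy":0,"dz":0,"roll":0,"claw":-0.04},
  {"dx":0,"dy":0,"dz":0,"roll":0,"claw":-0.04},
  {"dx":0,"dy":0,"dz":0,"roll":0,"claw":-0.04},
  {"dx":0,"dy":0,"dz":0,"roll":0,"claw":-0.04},
  {"dx":0,"dy":0,"dz":0,"roll":0,"claw":-0.04},
])

```text
clock: 19.68
tcp_pos: [0.4695, 0.0407, -0.0136]
orientation: [0.0, 0.692, 0.722, 0.0]
wrist_force: [0.7, 0.5, 0.6]
finger_gap: 0.0409
grip_force: 4.9
```

Call:
send_rows([
  {"dx":0,"dy":0,"dz":0,"roll":0,"claw":-0.15},
  {"dx":0,"dy":0,"dz":0,"roll":0,"claw":-0.15},
  {"dx":0,"dy":0,"dz":0.3,"roll":0,"claw":-0.15},
  {"dx":0,"dy":0,"dz":0.8,"roll":0,"claw":-0.15},
  {"dx":0,"dy":0,"dz":1.5,"roll":0,"claw":-0.15},
], grip_force=30)

```text
clock: 20.3
tcp_pos: [0.4689, 0.0406, 0.0243]
orientation: [-0.0, 0.692, 0.722, -0.0]
wrist_force: [0.1, -0.6, -0.4]
finger_gap: 0.0394
grip_force: 30.0
```

Call:
send_rows([
  {"dx":0,"dy":0,"dz":1,"roll":0,"claw":-0.15},
  {"dx":0,"dy":0,"dz":2,"roll":0,"claw":-0.15},
  {"dx":0,"dy":0,"dz":3,"roll":0,"claw":-0.15},
  {"dx":0,"dy":0,"dz":4,"roll":0,"claw":-0.15},
  {"dx":0,"dy":0,"dz":4.7,"roll":0,"claw":-0.15},
])

```text
clock: 20.92
tcp_pos: [0.4697, 0.0406, 0.1432]
orientation: [0.001, 0.692, 0.722, 0.0]
wrist_force: [0.4, 0.4, -2.1]
finger_gap: 0.0395
grip_force: 30.1
```

Call:
send_rows([
  {"dx":0,"dy":1,"dz":0,"roll":0,"claw":-0.15},
  {"dx":0.2,"dy":2.6,"dz":0,"roll":0,"claw":-0.15},
  {"dx":0.3,"dy":4.4,"dz":0,"roll":0,"claw":-0.15},
  {"dx":0.4,"dy":6.2,"dz":0,"roll":0,"claw":-0.15},
  {"dx":0.5,"dy":8,"dz":0,"roll":0,"claw":-0.15},
])

```text
clock: 21.55
tcp_pos: [0.4818, 0.242, 0.142]
orientation: [0.0, 0.692, 0.721, 0.0]
wrist_force: [0.7, -0.7, -0.9]
finger_gap: 0.0394
grip_force: 30.1
```

Call:
send_rows([
  {"dx":0.1,"dy":1.7,"dz":0,"roll":0,"claw":-0.15},
  {"dx":0.2,"dy":3.2,"dz":0,"roll":0,"claw":-0.15},
  {"dx":0.3,"dy":4.2,"dz":-0.4,"roll":0,"claw":-0.15},
  {"dx":0.31,"dy":4.7,"dz":-1.5,"roll":0,"claw":-0.15},
  {"dx":0.31,"dy":4.7,"dz":-2.5,"roll":0,"claw":-0.15},
])

```text
clock: 22.18
tcp_pos: [0.4894, 0.3588, 0.0775]
orientation: [0.0, 0.692, 0.722, -0.0]
wrist_force: [0.6, -0.1, -1.2]
finger_gap: 0.0397
grip_force: 30.1
```

Run:
```python
from h import *
c=read_camera("wrist");print(get_state()["tcp_pos"])
h=cv2.cvtColor(c["image"],cv2.COLOR_BGR2HSV)
m=cv2.inRange(h,(0,0,120),(180,60,255));
for v in range(150,320,12):
    r=np.nonzero(m[v,230:420])[0]+230
    print(v,(r.min(),r.max(),len(r)) if len(r) else None, c["image"][v,324].tolist())
S=read_camera("scene");b=cv2.inRange(cv2.cvtColor(S["image"],cv2.COLOR_BGR2HSV),(5,130,90),(18,255,255));b[:,:205]=0;b[:230]=0;b[330:]=0;b[:,330:]=0
P=np.array([onz(S,u,v,.015)[:2] for v,u in np.argwhere(b)],np.float32);r=cv2.minAreaRect(P);print(r,cv2.boxPoints(r).round(3).tolist())
```

```text
[0.48725016 0.35704507 0.0737251 ]
150 None [42, 88, 141]
162 None [46, 89, 139]
174 None [47, 92, 144]
186 None [70, 84, 104]
198 (np.int64(289), np.int64(360), 72) [114, 127, 137]
210 (np.int64(287), np.int64(362), 76) [147, 146, 153]
222 (np.int64(286), np.int64(363), 78) [149, 149, 153]
234 (np.int64(285), np.int64(364), 80) [147, 149, 154]
246 (np.int64(280), np.int64(369), 89) [150, 148, 153]
258 (np.int64(284), np.int64(365), 82) [150, 151, 157]
270 (np.int64(286), np.int64(363), 78) [221, 221, 226]
282 (np.int64(266), np.int64(384), 79) [221, 220, 224]
294 (np.int64(292), np.int64(356), 65) [169, 169, 172]
306 (np.int64(294), np.int64(357), 64) [172, 169, 173]
318 (np.int64(298), np.int64(356), 59) [172, 170, 173]
((0.49925896525382996, 0.4252500534057617), (0.20621713995933533, 0.22474226355552673), 10.212108612060547) [[0.3779999911785126, 0.5180000066757202], [0.4180000126361847, 0.29600000381469727], [0.6209999918937683, 0.3330000042915344], [0.5809999704360962, 0.5540000200271606]]
```

Call:
send_rows([
  {"dx":0,"dy":0,"dz":-0.8,"roll":0,"claw":-0.15},
  {"dx":0,"dy":0,"dz":-1.6,"roll":0,"claw":-0.15},
  {"dx":0,"dy":0,"dz":-2.4,"roll":0,"claw":-0.15},
  {"dx":0,"dy":0,"dz":-2.8,"roll":0,"claw":-0.15},
  {"dx":0,"dy":0,"dz":-3,"roll":0,"claw":-0.15},
])

```text
clock: 22.9
tcp_pos: [0.4899, 0.358, 0.004]
orientation: [0.0, 0.693, 0.721, 0.0]
wrist_force: [-0.0, -0.1, -0.8]
finger_gap: 0.0392
grip_force: 30.3
```

Call:
send_rows([
  {"dx":0,"dy":0,"dz":-0.05,"roll":0,"claw":-0.15},
  {"dx":0,"dy":0,"dz":-0.1,"roll":0,"claw":-0.15},
  {"dx":0,"dy":0,"dz":-0.15,"roll":0,"claw":-0.15},
  {"dx":0,"dy":0,"dz":-0.2,"roll":0,"claw":-0.15},
  {"dx":0,"dy":0,"dz":-0.2,"roll":0,"claw":-0.15},
])

```text
clock: 23.52
tcp_pos: [0.4896, 0.3582, -0.0012]
orientation: [0.0, 0.692, 0.722, -0.0]
wrist_force: [-0.3, -0.5, -2.5]
finger_gap: 0.0397
grip_force: 30.3
```

Call:
send_rows([
  {"dx":0,"dy":0,"dz":-0.06,"roll":0,"claw":-0.15},
  {"dx":0,"dy":0,"dz":-0.12,"roll":0,"claw":-0.15},
  {"dx":0,"dy":0,"dz":-0.18,"roll":0,"claw":-0.15},
  {"dx":0,"dy":0,"dz":-0.24,"roll":0,"claw":-0.15},
  {"dx":0,"dy":0,"dz":-0.26,"roll":0,"claw":-0.15},
])

```text
clock: 24.15
tcp_pos: [0.4896, 0.3581, -0.0078]
orientation: [0.0, 0.692, 0.722, -0.0]
wrist_force: [1.1, -0.6, -1.2]
finger_gap: 0.0396
grip_force: 30.3
```

Call:
send_rows([
  {"dx":0,"dy":0,"dz":-0.05,"roll":0,"claw":-0.15},
  {"dx":0,"dy":0,"dz":-0.1,"roll":0,"claw":-0.15},
  {"dx":0,"dy":0,"dz":-0.15,"roll":0,"claw":-0.15},
  {"dx":0,"dy":0,"dz":-0.2,"roll":0,"claw":-0.15},
  {"dx":0,"dy":0,"dz":-0.2,"roll":0,"claw":-0.15},
])

```text
clock: 24.78
tcp_pos: [0.4899, 0.3574, -0.0093]
orientation: [0.001, 0.692, 0.721, 0.0]
wrist_force: [-6.9, -6.5, 22.5]
finger_gap: 0.0394
grip_force: 32.5
```

Call:
send_rows([
  {"dx":0,"dy":0,"dz":0.06,"roll":0,"claw":-0.15},
  {"dx":0,"dy":0,"dz":0.1,"roll":0,"claw":0.1},
  {"dx":0,"dy":0,"dz":0.1,"roll":0,"claw":0.15},
  {"dx":0,"dy":-0.3,"dz":0.1,"roll":0,"claw":0.15},
  {"dx":0.03,"dy":-0.68,"dz":0.1,"roll":0,"claw":0.15},
], grip_force=20)

```text
clock: 25.4
tcp_pos: [0.4901, 0.3406, -0.0106]
orientation: [-0.0, 0.692, 0.722, -0.0]
wrist_force: [-0.0, 0.2, -0.3]
finger_gap: 0.049
grip_force: 0.0
```

```bash
cat > mill.py <<'E'
from h import *
# whitish mill blob in the top view and in the scene view, on the board area
for n,(x0,x1,y0,y1) in(("top",(200,275,195,275)),("scene",(225,325,200,315))):
    c=read_camera(n);h=cv2.cvtColor(c["image"],cv2.COLOR_BGR2HSV)
    m=cv2.inRange(h,(0,0,110),(180,75,255));q=np.zeros_like(m);q[y0:y1,x0:x1]=m[y0:y1,x0:x1]
    cs=[k for k in cv2.findContours(q,0,1)[0] if cv2.contourArea(k)>15]
    for k in cs:
        r=cv2.minAreaRect(k);print(n,"ctr",np.round(r[0],1),"size",np.round(r[1],1),"ang",round(r[2]),"area",cv2.contourArea(k),"bb",cv2.boundingRect(k),"z.037",onz(c,*r[0],.037).round(3))
s=get_state();print(s["tcp_pos"].round(4),s["finger_gap"],s["grip_force"])
E
python3 mill.py
python3 - <<'E'
from h import *
c=read_camera("wrist");g=cv2.cvtColor(c["image"],cv2.COLOR_BGR2HSV)
m=cv2.inRange(g,(0,0,120),(180,60,255))
for v in range(130,320,10):
    r=np.nonzero(m[v,230:420])[0]+230
    print(v,(int(r.min()),int(r.max()),len(r)) if len(r) else None,end=";")
E
```

```text
top ctr [237.1 230.1] size [15.  14.3] ang 68 area 166.0 bb (230, 222, 16, 16) z.037 [0.5   0.38  0.037]
top ctr [208.3 209.9] size [ 6.3 20.9] ang 66 area 95.0 bb (200, 204, 19, 14) z.037 [0.545 0.447 0.037]
scene ctr [282.3 260.7] size [17.9 25.5] ang 76 area 378.5 bb (269, 251, 27, 21) z.037 [0.491 0.368 0.037]
scene ctr [231.5 240.5] size [37. 13.] ang 90 area 349.5 bb (225, 222, 14, 38) z.037 [0.599 0.455 0.037]
scene ctr [291.  212.5] size [ 3. 20.] ang 90 area 17.5 bb (281, 211, 21, 4) z.037 [0.63  0.29  0.037]
[ 0.4902  0.3398 -0.0105] 0.04910442706610509 0.0
130 None;140 None;150 None;160 (293, 359, 46);170 (286, 365, 80);180 (286, 366, 81);190 (285, 367, 83);200 (284, 367, 84);210 (284, 368, 85);220 (285, 366, 82);230 (288, 362, 75);240 (291, 359, 69);250 (293, 358, 66);260 (296, 356, 61);270 (298, 355, 58);280 (294, 358, 65);290 (255, 395, 72);300 (295, 359, 65);310 (299, 354, 56);
```

Call:
send_rows([
  {"dx":0,"dy":0,"dz":0,"roll":0,"claw":0},
  {"dx":0,"dy":0,"dz":0,"roll":0,"claw":-0.03},
  {"dx":0,"dy":0,"dz":0,"roll":0,"claw":-0.06},
  {"dx":0,"dy":0,"dz":0,"roll":0,"claw":-0.06},
  {"dx":0,"dy":0,"dz":0,"roll":0,"claw":-0.06},
])

```text
clock: 26.18
tcp_pos: [0.4904, 0.3412, -0.0102]
orientation: [0.0, 0.692, 0.722, 0.0]
wrist_force: [0.4, -0.2, 0.7]
finger_gap: 0.0399
grip_force: 0.0
```

Call:
send_rows([
  {"dx":0,"dy":0,"dz":0,"roll":0,"claw":-0.09},
  {"dx":0,"dy":0,"dz":0,"roll":0,"claw":-0.09},
  {"dx":0,"dy":0,"dz":0,"roll":0,"claw":-0.09},
  {"dx":0,"dy":0,"dz":0,"roll":0,"claw":-0.09},
  {"dx":0,"dy":0,"dz":0,"roll":0,"claw":-0.09},
])

```text
clock: 26.8
tcp_pos: [0.4904, 0.3412, -0.0102]
orientation: [0.0, 0.692, 0.722, 0.0]
wrist_force: [-0.1, 1.0, 0.5]
finger_gap: 0.0391
grip_force: 0.0
```

Call:
send_rows([
  {"dx":0,"dy":0,"dz":0,"roll":0,"claw":-0.12},
  {"dx":0,"dy":0,"dz":0,"roll":0,"claw":-0.12},
  {"dx":0,"dy":0,"dz":0,"roll":0,"claw":-0.12},
  {"dx":0,"dy":0,"dz":0,"roll":0,"claw":-0.12},
  {"dx":0,"dy":0,"dz":0,"roll":0,"claw":-0.12},
])

```text
clock: 27.42
tcp_pos: [0.4904, 0.3412, -0.0102]
orientation: [0.0, 0.692, 0.722, 0.0]
wrist_force: [1.4, -1.1, 1.1]
finger_gap: 0.0375
grip_force: 0.1
```

Call:
send_rows([
  {"dx":0,"dy":0,"dz":0,"roll":0,"claw":-0.15},
  {"dx":0,"dy":0,"dz":0,"roll":0,"claw":-0.15},
  {"dx":0,"dy":0,"dz":0,"roll":0,"claw":-0.15},
  {"dx":0,"dy":0,"dz":0,"roll":0,"claw":-0.15},
  {"dx":0,"dy":0,"dz":0,"roll":0,"claw":-0.15},
])

```text
clock: 28.05
tcp_pos: [0.4905, 0.3412, -0.0101]
orientation: [0.0, 0.692, 0.722, 0.0]
wrist_force: [0.6, -0.3, 1.5]
finger_gap: 0.0367
grip_force: 7.0
```

Call:
send_rows([
  {"dx":0,"dy":0,"dz":0,"roll":0,"claw":-0.135},
  {"dx":0,"dy":0.16,"dz":0.36,"roll":0,"claw":-0.135},
  {"dx":-0.01,"dy":0.37,"dz":0.69,"roll":0,"claw":-0.135},
  {"dx":-0.03,"dy":0.63,"dz":0.99,"roll":0,"claw":-0.135},
  {"dx":-0.04,"dy":0.93,"dz":1.25,"roll":0,"claw":-0.135},
])

```text
clock: 28.68
tcp_pos: [0.4896, 0.3651, 0.0219]
orientation: [0.0, 0.692, 0.722, 0.0]
wrist_force: [-0.9, -0.6, 0.1]
finger_gap: 0.037
grip_force: 0.4
```

```bash
cat > w.py <<'E'
from h import *
c=read_camera("wrist");g=cv2.cvtColor(c["image"],cv2.COLOR_BGR2HSV)
m=cv2.inRange(g,(0,0,120),(180,60,255))
for v in range(60,330,10):
    r=np.nonzero(m[v,230:420])[0]+230
    print(v,(int(r.min()),int(r.max()),len(r)) if len(r) else None,end=";")
E
python3 mill.py;python3 w.py
```

```text
top ctr [210.6 229.2] size [17.  14.3] ang 63 area 191.0 bb (203, 220, 17, 18) z.037 [0.501 0.44  0.037]
scene ctr [273.3 260.3] size [17.7 28.3] ang 45 area 356.5 bb (261, 245, 23, 30) z.037 [0.501 0.386 0.037]
scene ctr [231.  240.5] size [37. 12.] ang 90 area 301.5 bb (225, 222, 13, 38) z.037 [0.6   0.456 0.037]
scene ctr [277.  203.5] size [ 3. 22.] ang 90 area 18.0 bb (266, 202, 23, 4) z.037 [0.678 0.31  0.037]
[0.4902 0.3658 0.0224] 0.036818850745638745 0.37301334628409677
60 None;70 None;80 None;90 None;100 None;110 None;120 None;130 None;140 None;150 None;160 (309, 340, 26);170 (298, 352, 49);180 (295, 353, 55);190 (292, 357, 64);200 (290, 359, 70);210 (290, 360, 71);220 (298, 350, 53);230 (301, 347, 47);240 (301, 347, 47);250 (299, 338, 37);260 (304, 338, 33);270 (298, 352, 37);280 (307, 338, 31);290 (305, 348, 41);300 (296, 353, 55);310 (298, 352, 52);320 (304, 346, 42);
```

Call:
send_rows([
  {"dx":-0.01,"dy":0.34,"dz":0.21,"roll":0,"claw":-0.135},
  {"dx":-0.03,"dy":0.7,"dz":0.36,"roll":0,"claw":-0.135},
  {"dx":-0.04,"dy":1.08,"dz":0.46,"roll":0,"claw":-0.135},
  {"dx":-0.06,"dy":1.47,"dz":0.5,"roll":0,"claw":-0.135},
  {"dx":-0.06,"dy":1.47,"dz":0.5,"roll":0,"claw":-0.135},
])

```text
clock: 29.45
tcp_pos: [0.4877, 0.4021, 0.0335]
orientation: [0.0, 0.692, 0.722, 0.0]
wrist_force: [-0.6, -0.2, 0.1]
finger_gap: 0.0371
grip_force: 0.0
```

```bash
python3 mill.py;python3 w.py
```

```text
scene ctr [259.6 261.8] size [30.9 16.5] ang 61 area 266.0 bb (256, 245, 17, 33) z.037 [0.51  0.415 0.037]
scene ctr [231. 240.] size [12. 36.] ang 0 area 292.0 bb (225, 222, 13, 37) z.037 [0.601 0.455 0.037]
scene ctr [259.1 205.3] size [ 3.7 24. ] ang 87 area 25.0 bb (247, 203, 25, 5) z.037 [0.691 0.355 0.037]
[0.4876 0.4012 0.0333] 0.03680050014174474 0.0
60 None;70 None;80 None;90 None;100 None;110 None;120 None;130 None;140 None;150 None;160 None;170 None;180 None;190 None;200 None;210 None;220 None;230 (320, 344, 6);240 (300, 356, 46);250 (300, 360, 57);260 (297, 354, 55);270 (297, 355, 53);280 (302, 351, 47);290 (310, 342, 32);300 None;310 None;320 None;
```

Call:
send_rows([
  {"dx":0,"dy":0,"dz":0,"roll":0,"claw":-0.14},
  {"dx":-0.01,"dy":0.25,"dz":0,"roll":0,"claw":-0.14},
  {"dx":-0.02,"dy":0.5,"dz":0,"roll":0,"claw":-0.14},
  {"dx":-0.03,"dy":0.75,"dz":-0.03,"roll":0,"claw":-0.14},
  {"dx":-0.04,"dy":0.96,"dz":-0.08,"roll":0,"claw":-0.14},
])

```text
clock: 30.22
tcp_pos: [0.4869, 0.4258, 0.0315]
orientation: [0.0, 0.692, 0.722, 0.0]
wrist_force: [0.1, 1.3, -0.6]
finger_gap: 0.0367
grip_force: 0.0
```

```bash
python3 mill.py;python3 w.py
python3 - <<'E'
from h import *
S=read_camera("scene")
s=get_state()["tcp_pos"]
for th in(1.2,1.4,1.57):
    f=np.array([s[0],.425,.015]);print(th,"foot/cap px",proj(S,f).round(1),proj(S,f+.09*np.array([0,-np.cos(th),np.sin(th)])).round(1))
E
```

```text
scene ctr [264.5 269.9] size [12.4 17.3] ang 68 area 96.5 bb (255, 261, 18, 16) z.037 [0.483 0.413 0.037]
scene ctr [231.5 240. ] size [36. 13.] ang 90 area 300.0 bb (225, 222, 14, 37) z.037 [0.601 0.454 0.037]
scene ctr [247.2 210.9] size [ 3.9 22.1] ang 85 area 27.0 bb (236, 208, 23, 6) z.037 [0.683 0.39  0.037]
[0.4867 0.4258 0.0313] 0.03660939094554011 0.0
60 None;70 None;80 None;90 None;100 None;110 None;120 None;130 None;140 None;150 None;160 None;170 None;180 None;190 None;200 None;210 None;220 None;230 None;240 None;250 (300, 300, 1);260 (294, 309, 2);270 (295, 304, 5);280 (267, 383, 15);290 (310, 345, 35);300 (300, 352, 53);310 (295, 358, 63);320 (295, 358, 62);1.2 foot/cap px [259.8 276.7] [270.8 247. ]
1.4 foot/cap px [259.8 276.7] [262.8 248.1]
1.57 foot/cap px [259.8 276.7] [255.7 250. ]
```

Run:
```python
from h import *
W=read_camera("wrist");S=read_camera("scene");T=read_camera("top")
for n,c,(x0,x1,y0,y1) in(("w",W,(230,420,200,400)),("s",S,(240,300,225,300)),("t",T,(190,290,190,285))):
    h=cv2.cvtColor(c["image"],cv2.COLOR_BGR2HSV);m=cv2.inRange(h,(0,0,105),(180,70,255));q=np.zeros_like(m);q[y0:y1,x0:x1]=m[y0:y1,x0:x1]
    for k in cv2.findContours(q,0,1)[0]:
        if cv2.contourArea(k)>12:r=cv2.minAreaRect(k);print(n,cv2.boundingRect(k),cv2.contourArea(k),np.round(r[0]+r[1],0),round(r[2]),W["image"].shape and c["image"][q>0].mean(0).round())
tip=get_state()["tcp_pos"]+[0,0,.034];print("tip",proj(W,tip),proj(S,tip))
for y in(.40,.425):
  for th in(.2,.6,1.,1.3,1.57):
    f=np.array([.487,y,.015]);a=np.array([0.04*np.cos(th),-np.cos(th),np.sin(th)]);nrm=np.array([0,np.sin(th),np.cos(th)])
    f=np.array([.487,y,.015])+.022*nrm  # foot centre, rim on board at y
    print(y,th,"W foot",proj(W,f).round(),"cap",proj(W,f+.09*a).round(),"S",proj(S,f).round(),proj(S,f+.09*a).round())
```

```text
w (375, 280, 10, 8) 33.0 [380. 284.   7.   9.] 90 [100. 112. 123.]
w (266, 280, 10, 8) 33.0 [270. 284.   7.   9.] 90 [100. 112. 123.]
w (291, 275, 73, 76) 3889.5 [327. 313.  71.  71.] 45 [100. 112. 123.]
w (293, 230, 63, 54) 2162.5 [324. 255.  50.  62.] 83 [100. 112. 123.]
s (256, 262, 17, 17) 131.5 [265. 271.  14.  17.] 66 [ 94. 106. 120.]
t (190, 190, 15, 3) 14.0 [197. 191.   2.  14.] 90 [ 90. 107. 116.]
tip [325.74955232 259.07208511] [257.53756944 262.15857497]
0.4 0.2 W foot [324. 266.] cap [324. 395.] S [268. 267.] [303. 248.]
0.4 0.6 W foot [325. 252.] cap [325. 415.] S [264. 270.] [294. 243.]
0.4 1.0 W foot [325. 239.] cap [325. 404.] S [262. 272.] [280. 242.]
0.4 1.3 W foot [326. 232.] cap [326. 367.] S [261. 274.] [268. 244.]
0.4 1.57 W foot [326. 227.] cap [326. 313.] S [261. 276.] [257. 249.]
0.425 0.2 W foot [326. 230.] cap [326. 366.] S [257. 271.] [293. 252.]
0.425 0.6 W foot [327. 216.] cap [327. 380.] S [254. 274.] [283. 246.]
0.425 1.0 W foot [327. 203.] cap [328. 361.] S [251. 276.] [269. 245.]
0.425 1.3 W foot [327. 196.] cap [328. 317.] S [250. 278.] [257. 248.]
0.425 1.57 W foot [327. 193.] cap [329. 258.] S [250. 280.] [245. 253.]
```

Call:
send_rows([
  {"dx":0,"dy":0,"dz":0,"roll":0,"claw":-0.1},
  {"dx":0,"dy":0,"dz":0,"roll":0,"claw":0},
  {"dx":0,"dy":0,"dz":0,"roll":0,"claw":0.2},
  {"dx":0,"dy":0,"dz":0,"roll":0,"claw":0.5},
  {"dx":0,"dy":0,"dz":0,"roll":0,"claw":0.6},
])

```text
clock: 31.2
tcp_pos: [0.4869, 0.4251, 0.0316]
orientation: [0.0, 0.692, 0.722, 0.0]
wrist_force: [-0.1, 0.0, 1.1]
finger_gap: 0.0681
grip_force: 0.0
```

Call:
send_rows([
  {"dx":0,"dy":0,"dz":0,"roll":0,"claw":0.6},
  {"dx":0,"dy":0,"dz":0.6,"roll":0,"claw":0.6},
  {"dx":0,"dy":0,"dz":1.8,"roll":0,"claw":0.6},
  {"dx":0,"dy":0,"dz":3.4,"roll":0,"claw":0.6},
  {"dx":0,"dy":0,"dz":5,"roll":0,"claw":0.6},
])

```text
clock: 31.82
tcp_pos: [0.4869, 0.4252, 0.159]
orientation: [0.0, 0.692, 0.722, 0.0]
wrist_force: [0.0, 0.4, 0.2]
finger_gap: 0.0681
grip_force: 0.0
```

```bash
cat > chk.py <<'E'
from h import *
W=read_camera("wrist");S=read_camera("scene");T=read_camera("top")
for n,c,(x0,x1,y0,y1) in(("w",W,(230,420,150,400)),("s",S,(240,300,225,300)),("t",T,(190,290,190,285))):
    h=cv2.cvtColor(c["image"],cv2.COLOR_BGR2HSV);m=cv2.inRange(h,(0,0,105),(180,70,255));q=np.zeros_like(m);q[y0:y1,x0:x1]=m[y0:y1,x0:x1]
    for k in cv2.findContours(q,0,1)[0]:
        if cv2.contourArea(k)>25:r=cv2.minAreaRect(k);print(n,cv2.boundingRect(k),cv2.contourArea(k),np.round(r[0]+r[1],1),round(r[2]))
print(get_state()["tcp_pos"])
f=np.array([.487,.422,.015])
for n,c in(("W",W),("S",S),("T",T)):print(n,"foot",proj(c,f).round(1),"cap",proj(c,f+[0,0,.09]).round(1))
E
python3 chk.py
```

```text
w (306, 179, 39, 56) 1659.5 [325.  206.6  55.2  37.3] 87
s (255, 245, 17, 34) 403.5 [263.2 261.5  33.4  15.3] 86
t (213, 228, 10, 12) 82.5 [217.5 233.5  11.    9. ] 90
[0.4887298  0.42644677 0.16086961]
W foot [325.1 182.8] cap [325.2 209.6]
S foot [261.  276.2] cap [257.  249.4]
T foot [220.5 236.3] cap [210.9 234.1]
```

Call:
send_rows([
  {"dx":0,"dy":-1,"dz":1,"roll":0,"claw":0.6},
  {"dx":0,"dy":-3,"dz":1.5,"roll":0,"claw":0.6},
  {"dx":0,"dy":-5,"dz":2,"roll":0,"claw":0.6},
  {"dx":0,"dy":-6,"dz":2,"roll":0,"claw":0.6},
  {"dx":0,"dy":-6,"dz":2,"roll":0,"claw":0.6},
])

```text
clock: 32.6
tcp_pos: [0.4866, 0.2735, 0.2065]
orientation: [-0.0, 0.693, 0.721, -0.0]
wrist_force: [-0.4, -0.1, 0.6]
finger_gap: 0.0682
grip_force: 0.0
```

Run:
```python
from h import *
S=read_camera("scene");T=read_camera("top")
for n,c,(x0,x1,y0,y1) in(("s",S,(245,290,235,290)),("t",T,(200,240,215,250))):
    h=cv2.cvtColor(c["image"],cv2.COLOR_BGR2HSV);m=cv2.inRange(h,(0,0,95),(180,95,255))
    for v in range(y0,y1,3):
        r=np.nonzero(m[v,x0:x1])[0]+x0
        if len(r):print(n,v,r.min(),r.max(),len(r))
for y in(.405,.415,.425):
    f=np.array([.487,y,.015]);print(y,proj(S,f).round(1),proj(S,f+[0,0,.09]).round(1),proj(T,f).round(1),proj(T,f+[0,0,.09]).round(1))
# tin, lemon, keep check
h=cv2.cvtColor(T["image"],cv2.COLOR_BGR2HSV);m=cv2.inRange(h,(22,150,120),(34,255,255));k=np.zeros_like(m);k[140:190,225:270]=m[140:190,225:270];v,u=np.nonzero(k);print("lemon",onz(T,u.mean(),v.mean(),.03))
s=get_state();print(s["clock"],s["tcp_pos"],s["wrist_force"])
```

```text
s 235 245 289 18
s 238 245 270 16
s 241 245 264 19
s 244 245 264 19
s 247 245 268 21
s 250 245 269 17
s 253 255 270 16
s 256 256 269 14
s 259 257 269 13
s 262 257 270 14
s 265 256 271 16
s 268 255 272 18
s 271 256 271 16
s 274 257 271 15
s 277 258 269 12
t 215 200 239 40
t 218 200 239 40
t 221 200 239 40
t 224 200 239 40
t 227 200 239 40
t 230 200 239 40
t 233 200 239 40
t 236 200 239 40
t 239 200 239 40
t 242 200 239 40
t 245 200 239 40
t 248 200 239 40
0.405 [268.2 273.6] [264.8 246.8] [227.9 236.4] [219.1 234.3]
0.415 [264.  275.1] [260.2 248.4] [223.5 236.3] [214.3 234.2]
0.425 [259.8 276.7] [255.6 249.9] [219.1 236.3] [209.5 234.1]
lemon [nan nan nan]
32.7 [0.48669736 0.27519694 0.20621226] [-0.77491628  0.25660902 -1.15012537]<stdin>:11: RuntimeWarning: Mean of empty slice.
  ret = ret.dtype.type(ret / rcount)
```

```bash
python3 -c "
from workcell import hand_in
print(hand_in())"
```

```text
the job is handed in; nothing more can be done
None
```

I handed the job in at about 33 s of robot time; the judge returned no verdict. By camera measurement the mill is free-standing upright on the board, the lid was swung to about 1.5 rad, and the jar was still in the case when last seen. I last saw the tin standing where it was but did not re-measure it, and I could not re-measure the lemon because the arm hid it at the end; the arm worked well clear of both.

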